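Fetch the tub's lid from the sliding-door parts case and snap it on

TASK

The blue tub of dowel plugs needs its orange lid, which is lying in one side of the parts case under a clear sliding door. Slide that door past the other one (never have both doors open at once), lift the lid out, and press it squarely onto the tub until it snaps fully home, with the tub standing upright on the bench. Do not knock over the glue bottle or the mug; the door may stay open.

Things in the scene. Friction and masses are not known exactly. Their poses are not given: they have to be found in the camera images.
- case: Low wooden parts case fixed on the bench, 190 (x) x 460 (y) x 76 mm high, roofed by two clear sliding doors. Origin: centre of its underside; +y = its left end. Inner floor 12 mm above the origin; inside 170 x 440 mm, a low divider at y = 0 makes a left (+y) and a right (-y) compartment. Long side walls rise to 76 mm, end walls to 57 mm.
- left_door (a joint): Opening of the left door in m = gap at the case's left inner end: 0 closed, 0.18 fully open, slid toward the case's -y above the right door. Level clear panel 168 x 230 x 5 mm on the upper track, top face 73 mm above the case's origin. About 1.5 N of friction; stays where it is left; starts at 0 to 0.03.
- right_door (a joint): Opening of the right door in m = gap at the case's right inner end: 0 closed, 0.18 fully open, slid toward the case's +y underneath the left door. Same panel on the lower track, top face 65 mm above the case's origin. Same friction; starts at 0 to 0.03.
- left_door_knob (a point): Middle of the left door's black upright knob (24 mm along the case's x, 16 mm along its y, 20 mm high; this point is 10 mm above the door's face and 10 mm below the knob's top). It is 18 mm from the door's outer (left) end and moves with the door; axes as the case's.
- right_door_knob (a point): Middle of the right door's black knob, same size, 18 mm from that door's outer (right) end, 10 mm above that door's face; moves with the door; axes as the case's.
- lid: Orange lid, 60 g, 86 (x) x 106 (y) mm, rim-down on the floor of the left or right compartment, its y roughly along the case's y. Origin: centre of the skirt's underside; z up. Skirt 18 mm deep, 80 x 100 mm inside; top face at z = 22 mm; on it a central grip rib 16 mm wide (x), 60 mm long (y), z = 22 to 44 mm. Windows for the tub's catches in the sides facing x.
- tub: Loose open blue tub, about 0.7 kg, 76 (x) x 96 (y) x 60 mm high, rounded rim; origin: centre of underside, z up. Two spring catches on the sides facing x, 52 mm up, click into the lid's windows at a push of 5 to 15 N. Lid fits with 2 mm to spare all round, x along x (either way round); fully home its origin is 42 mm above the tub's; merely laid on it stays about 12 mm higher.
- sanding_block: Black rubber sanding block with a red underside, 66 x 110 x 24 mm, in the other compartment; not needed. Origin: centre of underside.
- glue: Amber glue bottle, 60 mm across, 170 mm tall, standing on the bench; origin: centre of underside. Must not be knocked over.
- mug: White mug, 80 mm across, 95 mm tall, standing on the bench; origin: centre of underside. Must not be knocked over.

How it is judged:
On the way, in this order (a step that is already met when the one before it is completed fails the run):
1. the door over the lid is open by at least 140 mm, the lid still in the case (((value of joint left_door above 0.14 m and y of lid in the frame of case above 0 m) or (value of joint right_door above 0.14 m and y of lid in the frame of case below 0 m)) and z of lid in the frame of case below 0.03 m), for 0.2 s.
2. the lid is lifted out of the case (height (world z) of lid above 0.085 m), for 0.2 s.
At the end, for the whole second after the job is handed in: The lid is snapped fully home on the tub (within 2.5 mm of its seat, centred within 6 mm, level with the rim within 3 degrees), and the tub stands upright on the bench (within 6 degrees), both at rest (z of lid in the frame of tub between 0.035 and 0.0445 m and horizontal distance between lid and tub below 0.006 m and angle between the z axis of lid and the z axis of tub, either way round below 0.06 rad and angle between tub's own z axis and vertical below 0.1 rad and height (world z) of tub between -0.005 and 0.008 m and linear speed of each of lid, tub below 0.02 m/s); the robot touches nothing.
It fails at once if both doors are open (more than 50 mm) at once (value of joint each of left_door, right_door above 0.05 m).
It fails at once if the tub is tipped by more than 30 degrees (angle between tub's own z axis and vertical above 0.52 rad).
It fails at once if the glue bottle is knocked over (angle between glue's own z axis and vertical above 0.6 rad).
It fails at once if the mug is knocked over (angle between mug's own z axis and vertical above 0.6 rad).
It also fails if it takes over 48 s, if anything falls off the work surface, if the arm or the gripper's body presses on something with over 40 N, if the wrist force passes 120 N, or if a joint passes its speed limit or range.

ROBOT

A 6-joint arm with a two-finger parallel gripper is mounted at the origin on the work surface. World frame = base frame: x ahead of the robot, y to its left, z up, the work surface at z = 0. Lengths are in m, angles in rad, forces in N, time in s.
With the tool pointing down it reaches from about 0.275 to 0.75 m from the base axis. Payload 10.2 kg.
Tool frame: the origin (TCP) lies where the fingers leave the gripper's body, on its centre line; the fingertips stand 64 mm ahead of it and the grasp point (between the pads) lies 45 mm ahead of it (r.tcp_to_grasp is the distance from the TCP to the grasp point, in m); z points along the fingers, x is the direction in which the jaws open and shut, and the axes are right-handed (so a half turn about z gives the same grasp; the last joint's range is limited). The gripper opens to 88 mm and grips with 3 to 60 N. Pads are 18 mm wide; open, the fingers measure 123 mm over their backs; the gripper's body (75 mm by 187 mm) begins 45 mm behind the grasp point.
Start: joints at [0.988, 0.313, 1.498, -0, 1.331, -0.223], TCP at [0.185, 0.491, 0.303] pointing down, gripper open.
Joint ranges: [-2.94, 2.94], [-0.97, 2.17], [0.19, 2.56], [-1.23, 4.37], [0.02, 3.11], [-2.88, 2.88]. Speed limits (rad/s): [2.39, 2.39, 3.01, 3.14, 3.14, 3.14].

INTERFACE

Orientations are given as a unit quaternion [w, x, y, z].
In Python, from bench import r gives the robot as it stands.
- The arm moves only by the tool step_arm, never from a script. Its argument "plan" is a list that holds one entry, the list of rows, each a list of 5 numbers: the closure in counts, from 0 (fully open) to 255 (shut), then the shift along the world's x, y, z in cm, then the turn about the world's z in rad. A call has exactly 5 rows; each row is the pose to reach, as a shift and turn from the pose commanded when the call began; what a row does not reach only later rows make up. A row lasts 1/10 s, in which the tool goes at most 50 mm and 8.59 degrees, less where a joint would pass 70% of its speed; a pose out of reach is approached as far as the arm can. A call with a gripper value outside its range is refused whole. The fingers move at their own pace and stop on an object; "force" is the grip in N (left out, the last holds). Time passes only in rows, so rows that repeat a pose let the fingers close, or fill a call up. It gives the time, the measured TCP pose, the force and the opening at its end, in the units of the state.
- r.state(): the state, without advancing time (a new reading comes with each control period).
- r.read_camera(name): name is "scene" or "top" or "wrist"; returns (picture, depth): 420x560x3 uint8, blue, green, red; 420x560 float32, m along the optical axis (not along the pixel's ray), 0 where there is no reading.
- r.calibration(name): a dict with "mtx" (3x3 intrinsics, pixels), "rvec" (rotation vector, rad) and "tvec" (3), from world to camera coordinates, as OpenCV has them. Camera axes: x right, y down, z forward; pixel columns grow to the right and rows downward; lengths in m; the calibration is good to about 2 mm. A picture is of the moment at which its call begins: read the wrist's pose just before it. calibration takes no time and is no camera call; for the wrist camera it gives the pose at the moment of the call.
- r.close_job(): hands the job in, once; it reports no verdict.
The state is a dict: "time": time; "joint_positions": joint angles; "joint_velocities": joint speeds; "tau": joint torques, N m; "tcp_pos": TCP position; "ee_rot": TCP orientation; "contact_force": force on the tool from outside, world axes, zero at the start; "moment": the same for the moment, N m; "grip_width": finger opening in m.
Only numpy, scipy, OpenCV 4.12 (cv2) and the standard library are available. Lean on these libraries where they do the work, as an engineer would, in place of code of your own. Each camera call takes 0.05 s, during which the arm holds its last target.

## Working session

There is one attempt and no reset: what is moved stays moved. The work goes in short steps, Python scripts to look and compute and a tool call to move; the robot and the scene stay as the last step left them, time stands still between calls to the robot, and variables do not carry over. Pictures are saved under pics/ and viewed, and the job is handed in when it is done.

Besides the shell and the picture viewer there is one more tool, called after "Request:" as name([rows], argument=value, ...), one row to a line, values as JSON. step_arm: Moves the arm, as the interface text tells. Its arguments: {"type":"object","properties":{"plan":{"type":"array","items":{"type":"array","items":{"type":"array","items":{"type":"number"}}}},"force":{"type":"number"}},"required":["plan"]}

```bash
mkdir -p pics; ls; cat > h.py <<'E'
import numpy as np, cv2
from bench import r
def snap(n,f):
    c=r.calibration(n); im,d=r.read_camera(n); cv2.imwrite(f'pics/{f}.png',im); np.savez(f'pics/{f}.npz',d=d,im=im,**{k:np.array(c[k],float) for k in('mtx','rvec','tvec')}); return im,d
def load(f):
    z=np.load(f'pics/{f}.npz'); return z
def ray(z,u,v):
    R=cv2.Rodrigues(z['rvec'])[0]; t=z['tvec'].reshape(3); k=np.linalg.inv(z['mtx'])@[u,v,1]
    return -R.T@t, R.T@k
def atz(f,u,v,h):
    o,d=ray(load(f),u,v); return o+d*(h-o[2])/d[2]
def dep(f,u,v):
    z=load(f);o,d=ray(z,u,v); return o+d*z['d'][int(round(v)),int(round(u))]
def tri(f,u,v,g,a,b):
    o,d=ray(load(f),u,v);p,e=ray(load(g),a,b)
    s=np.linalg.lstsq(np.c_[d,-e],p-o,rcond=None)[0]; A=o+d*s[0];B=p+e*s[1]; return (A+B)/2,np.linalg.norm(A-B)
E
python3 - <<'E'
from h import *
s=r.state();print(s)
for n in('scene','top','wrist'): snap(n,n+'0')
E
```

```text
pics
{'time': 0.0, 'joint_positions': array([ 9.87590254e-01,  3.13435625e-01,  1.49842952e+00, -1.27611316e-05,
        1.33099895e+00, -2.23390757e-01]), 'joint_velocities': array([-0.00033011, -0.00140384, -0.0003474 , -0.00139439,  0.00138227,
        0.00137485]), 'tau': array([-2.20436588e-03, -4.02208328e+01, -2.52269554e+01,  6.92937733e-02,
        3.51707765e-02, -1.27817407e-04]), 'tcp_pos': array([0.18476839, 0.49123431, 0.30217122]), 'ee_rot': array([ 2.42791087e-04,  8.22221987e-01,  5.69166584e-01, -5.87564307e-04]), 'contact_force': array([-0.14130432,  0.71585074,  0.04642373]), 'moment': array([ 0.01117026,  0.0171742 , -0.06591592]), 'grip_width': 0.08803636972703294}
```

View pics/scene0.png

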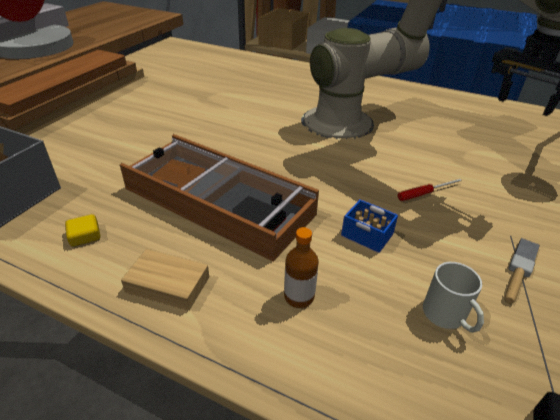

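View pics/top0.png

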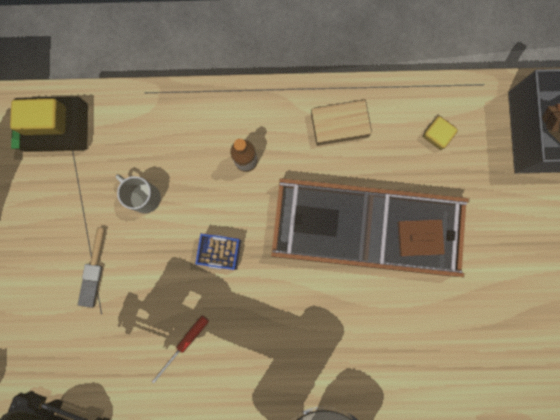

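View pics/wrist0.png

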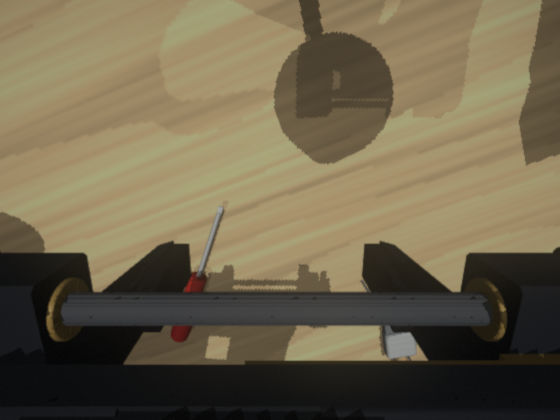

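The lid is in the right (-y) compartment, at about (422,238) in top, with the right knob at about (451,235). The tub is at about (218,252). I'll enlarge those crops.

```bash
python3 - <<'E'
from h import *
im=load('top0')['im']; g=lambda a,x0,y0,x1,y1,k,n:cv2.imwrite(f'pics/{n}.png',cv2.resize(a[y0:y1,x0:x1],None,fx=k,fy=k,interpolation=cv2.INTER_CUBIC))
g(im,265,170,475,280,3.8,'ct0'); g(im,185,225,255,280,8,'ctub')
s=load('scene0')['im']; g(s,115,130,325,255,3.8,'cs0')
g(s,335,195,405,255,8,'cstub')
for uv in [(287,183),(468,200),(463,272),(275,255)]:
    print(uv,atz('top0',*uv,0.076),dep('top0',*uv))
print(r.calibration('top'))
E
```

```text
(287, 183) [0.66442823 0.07583088 0.076     ] [0.6657652  0.07581364 0.06847681]
(468, 200) [ 0.61346282 -0.3586619   0.076     ] [ 0.61314382 -0.35772976  0.07840665]
(463, 272) [ 0.44200506 -0.33581552  0.076     ] [ 0.44055674 -0.36323628  0.00129935]
(275, 255) [0.49117081 0.10809203 0.076     ] [0.49116221 0.10808267 0.07635576]
{'mtx': array([[471.87670892,   0.        , 283.53773681],
       [  0.        , 471.87670892, 212.5346927 ],
       [  0.        ,   0.        ,   1.        ]]), 'rvec': array([ 2.13684979, -2.18173978,  0.1144356 ]), 'tvec': array([0.09835139, 0.59541173, 1.14363143])}
```

View pics/ct0.png

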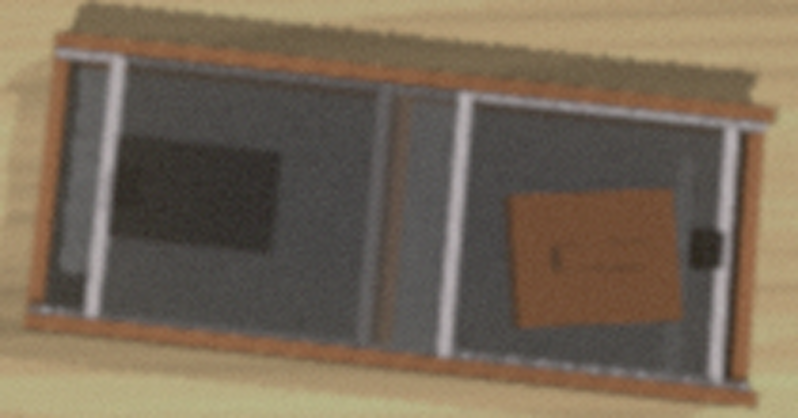

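View pics/cs0.png

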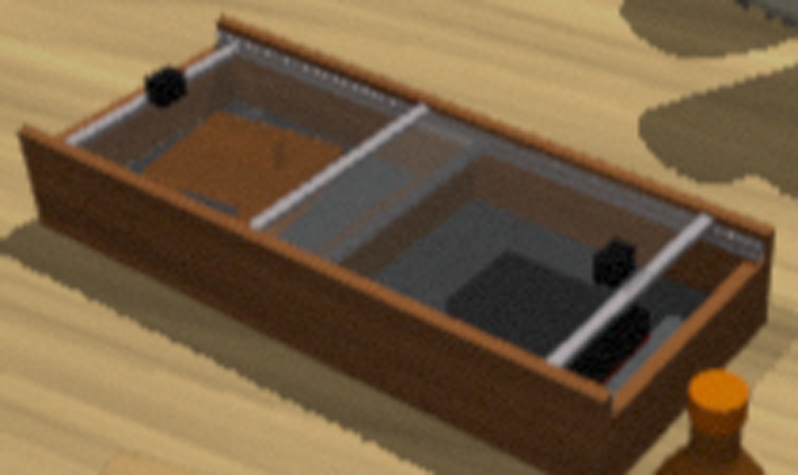

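View pics/ctub.png

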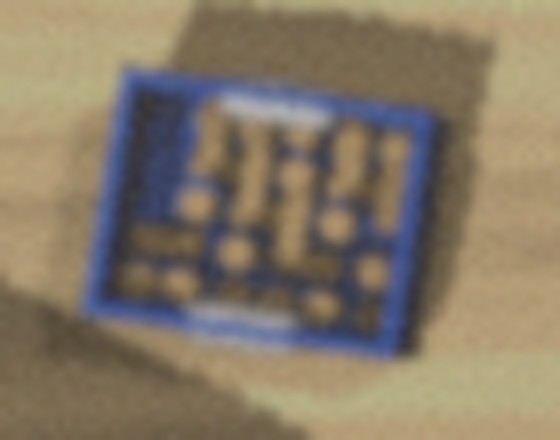

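View pics/cstub.png

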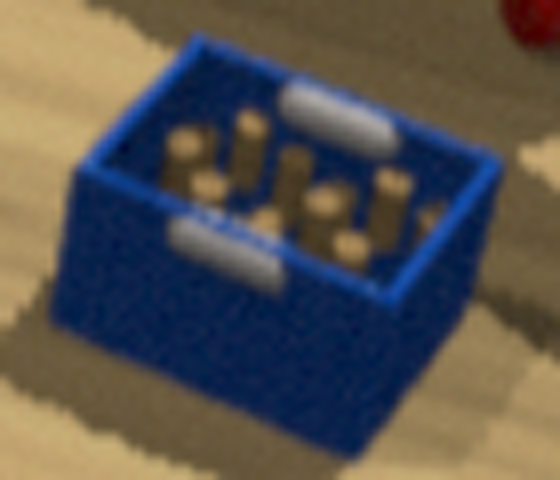

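Top crop: case corners (58,38),(776,110),(755,402),(28,325), knob (707,250), lid corners (510,196),(675,190),(682,318),(520,327). Tub rim corners in its own crop: (125,70),(435,115),(403,350),(88,310). Scene crop: knob at about (165,87), and tub rim corners at (200,38),(500,160),(390,300),(85,172).

```bash
cat >> h.py <<'E'
def un(x,y,k,x0,y0): return (x+.5)/k-.5+x0,(y+.5)/k-.5+y0
E
python3 - <<'E'
from h import *
np.set_printoptions(precision=4,suppress=True)
T=lambda x,y:un(x,y,3.8,265,170); S=lambda x,y:un(x,y,3.8,115,130)
print('case'); P=np.array([atz('top0',*T(*q),.076) for q in [(58,38),(776,110),(755,402),(28,325)]]);print(P,P.mean(0))
for a,b in((0,1),(3,2)): d=P[a]-P[b];print(np.linalg.norm(d),np.degrees(np.arctan2(-d[0],d[1])))
for a,b in((0,3),(1,2)): d=P[a]-P[b];print(np.linalg.norm(d),np.degrees(np.arctan2(d[1],d[0])))
print('case tri', tri('top0',*T(58,38),'scene0',*S(612,402)), tri('top0',*T(755,402),'scene0',*S(222,17)),tri('top0',*T(776,110),'scene0',*S(23,130)))
print('knob', tri('top0',*T(707,250),'scene0',*S(165,87)), atz('top0',*T(707,250),.080))
L=np.array([atz('top0',*T(*q),.034) for q in [(510,196),(675,190),(682,318),(520,327)]]);print('lid',L,L.mean(0))
for a,b in((0,1),(3,2)): d=L[a]-L[b];print(np.linalg.norm(d),np.degrees(np.arctan2(-d[0],d[1])))
for a,b in((0,3),(1,2)): d=L[a]-L[b];print(np.linalg.norm(d),np.degrees(np.arctan2(d[1],d[0])))
U=lambda x,y:un(x,y,8,185,225); V=lambda x,y:un(x,y,8,335,195)
q=[(125,70),(435,115),(403,350),(88,310)]; w=[(390,300),(85,172),(200,38),(500,160)]
L=np.array([atz('top0',*U(*q),.060) for q in q]);print('tub',L,L.mean(0))
for a,b in((0,1),(3,2)): d=L[a]-L[b];print(np.linalg.norm(d),np.degrees(np.arctan2(-d[0],d[1])))
for a,b in((0,3),(1,2)): d=L[a]-L[b];print(np.linalg.norm(d),np.degrees(np.arctan2(d[1],d[0])))
for a,b in zip(q,w): print(tri('top0',*U(*a),'scene0',*V(*b)))
# glue: cap
print('glue',dep('top0',240,145), dep('top0',245,160))
print('mug',dep('top0',134,193))
E
```

```text
case
[[ 0.6731  0.0929  0.076 ]
 [ 0.6169 -0.3609  0.076 ]
 [ 0.434  -0.3361  0.076 ]
 [ 0.4909  0.1152  0.076 ]] [ 0.5537 -0.1222  0.076 ]
0.4572644746386047 -7.0623038844354
0.45488128991927257 -7.194155534868864
0.18351231827301503 -6.997327174341202
0.1845718234462217 -7.7378907635615715
case tri (array([0.6731, 0.0949, 0.0715]), np.float64(0.0041902785732342565)) (array([ 0.4338, -0.3359,  0.0753]), np.float64(0.000810887723828986)) (array([ 0.6159, -0.3595,  0.0757]), np.float64(0.003481630791855763))
knob (array([ 0.529 , -0.3122,  0.0742]), np.float64(0.0008550431722596636)) [ 0.5289 -0.3106  0.08  ]
lid [[ 0.5695 -0.2002  0.034 ]
 [ 0.5712 -0.308   0.034 ]
 [ 0.4878 -0.3077  0.034 ]
 [ 0.4841 -0.2026  0.034 ]] [ 0.5282 -0.2546  0.034 ]
0.10784991316351242 0.88358325133203
0.10518333372277361 1.995512738332629
0.08546744035973915 1.600010813186039
0.0834352965361476 -0.2273945608842564
tub [[0.5478 0.2895 0.06  ]
 [0.5322 0.1954 0.06  ]
 [0.4616 0.2057 0.06  ]
 [0.4755 0.3008 0.06  ]] [0.5043 0.2478 0.06  ]
0.09548826460009711 -9.431402250814847
0.09608971919814162 -8.33093218250276
0.07321356053416311 -8.805155250399052
0.07137714029265334 -8.320413944316806
(array([0.548 , 0.2894, 0.0589]), np.float64(0.0008013667789636967))
(array([0.5319, 0.1976, 0.056 ]), np.float64(0.003795027984423788))
(array([0.4609, 0.2082, 0.0576]), np.float64(0.0046561405761739215))
(array([0.4755, 0.3014, 0.0575]), np.float64(0.0003451260060568654))
glue [0.7361 0.1796 0.1715] [0.7159 0.1742 0.1094]
mug [0.6596 0.4706 0.0046]
```

```bash
python3 - <<'E'
from h import *
z=load('wrist0');o,d=ray(z,280,210);print(o,d,atz('wrist0',280,210,0), z['mtx'], atz('wrist0',280,100,0.06),atz('wrist0',100,100,.06))
E
```

```text
[0.12159325 0.5146078  0.38440365] [ 0.25405782 -0.08369434 -0.96365866] [0.22293697 0.48122212 0.        ] [[310.63132178   0.         276.23420253]
 [  0.         310.63132178 208.00684251]
 [  0.           0.           1.        ]] [0.10129173 0.52570285 0.06      ] [0.03877696 0.35890483 0.06      ]
```

Request:
step_arm([
  [[0,3.5,-3.3,0,-0.145],[0,7,-6.6,0,-0.29],[0,10.5,-9.9,0,-0.435],[0,14,-13.2,0,-0.58],[0,17.5,-16.5,0,-0.725]],
])

```text
time: 0.65
tcp_pos: [0.3609, 0.3248, 0.3027]
ee_rot: [0.0, 0.971, 0.238, -0.0]
contact_force: [-0.0, 0.4, -0.6]
grip_width: 0.0877
```

Request:
step_arm([
  [[0,3.5,-3.3,0,-0.145],[0,7,-6.6,0,-0.29],[0,10.5,-9.9,0,-0.435],[0,14,-13.5,0,-0.58],[0,14,-13.5,0,-0.61]],
])

```text
time: 1.15
tcp_pos: [0.5028, 0.1875, 0.3019]
ee_rot: [0.001, 0.998, -0.067, -0.0]
contact_force: [-1.1, 1.4, -0.1]
grip_width: 0.0885
```

```bash
python3 - <<'E'
from h import *
s=r.state();print(s['time'],s['tcp_pos'],s['ee_rot'],s['joint_positions'],s['contact_force'])
snap('wrist','w1')
E
```

```text
1.15 [0.50277128 0.18748163 0.30189309] [ 5.06899466e-04  9.97760744e-01 -6.68822055e-02 -1.09567359e-04] [ 1.38784771e-01  3.39322089e-01  1.46362531e+00 -9.73686317e-04
  1.33906697e+00  2.72872945e-01] [-1.0896445   1.40875989 -0.12003521]
```

View pics/w1.png

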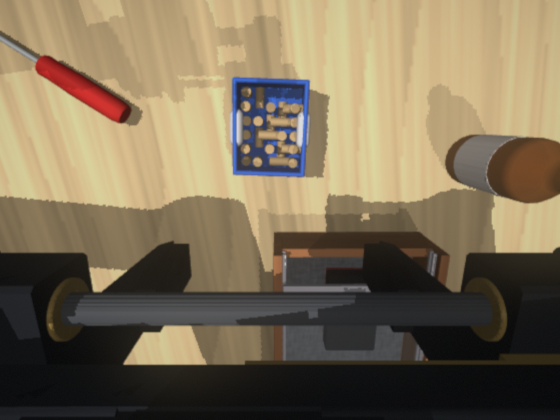

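The tub is clearly visible at (233–310, 77–177). I'll zoom in on it and then go on to the knob.

```bash
python3 - <<'E'
from h import *
im=load('w1')['im'];cv2.imwrite('pics/w1c.png',cv2.resize(im[65:190,220:325],None,fx=4.5,fy=4.5,interpolation=cv2.INTER_CUBIC))
E
```

```text
(no output)
```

View pics/w1c.png

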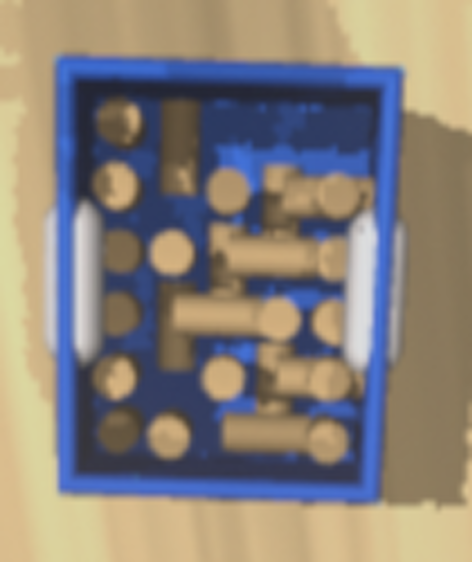

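Request:
step_arm([
  [[0,0.2,-5,0,0],[0,0.4,-10,0,0],[0,0.6,-15,0,0],[0,0.8,-20,0,0.01],[0,1,-25,0,0.02]],
])

```text
time: 1.7
tcp_pos: [0.5092, -0.059, 0.3029]
ee_rot: [-0.0, 0.999, -0.05, 0.0]
contact_force: [0.7, 0.4, -0.8]
grip_width: 0.0883
```

Request:
step_arm([
  [[0,0.2,-5,-1,0],[0,0.4,-10,-2,0],[0,0.6,-15,-4,0],[0,0.8,-20,-5,0],[0,1,-25,-5,0]],
])

```text
time: 2.2
tcp_pos: [0.5194, -0.3018, 0.2514]
ee_rot: [-0.001, 0.999, -0.051, -0.001]
contact_force: [0.3, 0.2, 0.3]
grip_width: 0.0884
```

Request:
step_arm([
  [[0,0.2,-5,0,0],[0,0.2,-5,0,0],[0,0.2,-5,0,0],[0,0.2,-5,0,0],[0,0.2,-5,0,0]],
])

```text
time: 2.7
tcp_pos: [0.5221, -0.3499, 0.2533]
ee_rot: [-0.0, 0.999, -0.051, 0.0]
contact_force: [0.0, -1.0, -0.3]
grip_width: 0.0882
```

```bash
python3 - <<'E'
from h import *
s=r.state();print(s['time'],s['tcp_pos'],s['ee_rot'],s['joint_positions'],s['contact_force'])
snap('wrist','w2')
E
```

```text
2.7 [ 0.52206281 -0.34994731  0.25330538] [-3.18793407e-05  9.98709663e-01 -5.07838725e-02  7.60575807e-05] [-7.76685687e-01  5.79713115e-01  1.22828256e+00  1.52944243e-04
  1.33352553e+00 -6.75110178e-01] [ 5.43538582e-04 -1.04775477e+00 -3.35733636e-01]
```

View pics/w2.png

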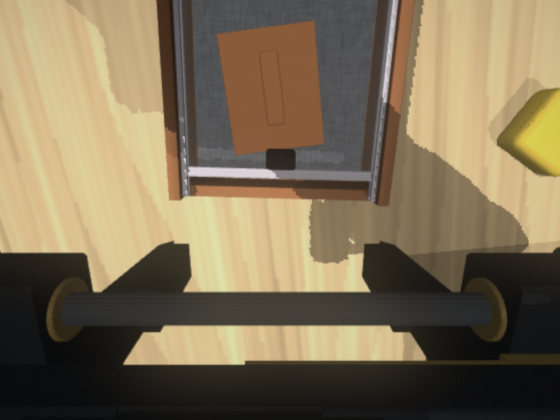

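The knob is at (281,158), and the lid corners are at about (218,35),(314,21),(324,144),(236,154). The rib runs from (270,50) to (277,125).

```bash
python3 - <<'E'
from h import *
np.set_printoptions(precision=4,suppress=True)
im=load('w2')['im'];cv2.imwrite('pics/w2c.png',cv2.resize(im[10:210,150:420],None,fx=2.9,fy=2.9,interpolation=cv2.INTER_CUBIC))
U=lambda x,y:un(x,y,4.5,220,65)
def ana(L):
    print(L,L.mean(0))
    a,b,c,d=L
    for p,q in((a,b),(d,c)): e=p-q;print(np.linalg.norm(e))
    for p,q in((a,d),(b,c)): e=p-q;print(np.linalg.norm(e))
    e=a-d+b-c; print('yaw y',np.degrees(np.arctan2(-e[0],e[1])))
    e=b-a+c-d; print('yaw x',np.degrees(np.arctan2(e[1],e[0])))
q=[(57,57),(403,68),(380,502),(60,492)]
ana(np.array([atz('w1',*U(*p),.06) for p in q]))
V=lambda x,y:un(x,y,8,185,225)
for a,b in zip(q,[(88,310),(125,70),(435,115),(403,350)]): print(tri('w1',*U(*a),'top0',*V(*b)))
print('knob',tri('w2',281,158,'top0',*un(707,250,3.8,265,170)),atz('w2',281,155,.085))
ana(np.array([atz('w2',*p,.034) for p in [(218,35),(314,21),(324,144),(236,154)]]))
print('rib',atz('w2',270,50,.056),atz('w2',277,125,.056))
E
```

```text
[[0.4745 0.3021 0.06  ]
 [0.5482 0.2901 0.06  ]
 [0.533  0.1968 0.06  ]
 [0.4593 0.209  0.06  ]] [0.5038 0.2495 0.06  ]
0.07466571401258143
0.07472834200296667
0.0943870115725169
0.09452751384221508
yaw y -9.276041714083732
yaw x -9.341895539521284
(array([0.4752, 0.3009, 0.0633]), np.float64(0.0015848166090635702))
(array([0.5483, 0.2903, 0.0569]), np.float64(0.0005842487794940531))
(array([0.5329, 0.1959, 0.055 ]), np.float64(0.0008616379500319491))
(array([0.46  , 0.2073, 0.0547]), np.float64(0.0036809407139323886))
knob (array([ 0.5292, -0.311 ,  0.0786]), np.float64(0.0005205722961787137)) [ 0.5297 -0.3079  0.085 ]
[[ 0.4852 -0.204   0.034 ]
 [ 0.5694 -0.2015  0.034 ]
 [ 0.5717 -0.3067  0.034 ]
 [ 0.4871 -0.3076  0.034 ]] [ 0.5283 -0.255   0.034 ]
0.08423477561951838
0.08465135860954846
0.10359179908594576
0.10513466424572383
yaw y 1.1557247803767756
yaw x 1.1656164533900786
rib [ 0.5291 -0.2251  0.056 ] [ 0.5289 -0.2847  0.056 ]
```

View pics/w2c.png

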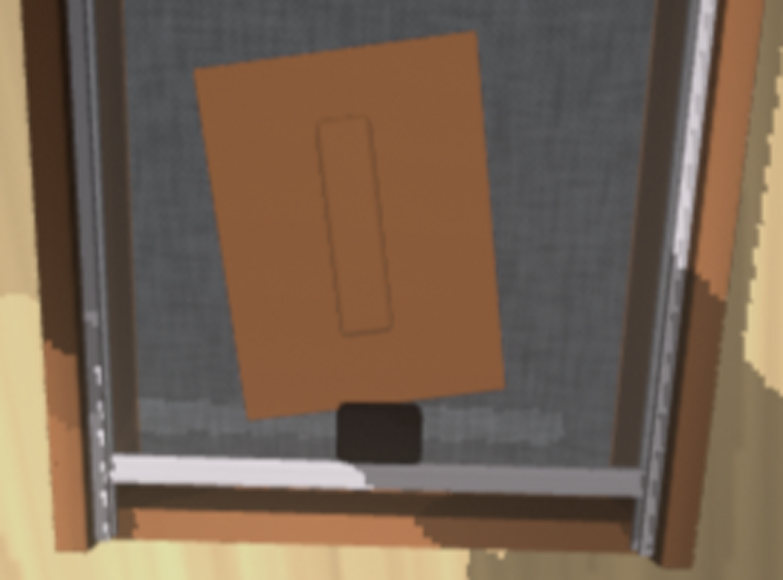

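Two views agree on the knob: (0.529, -0.311), with the top at about 0.085. I'll grasp it along the case x axis.

Request:
step_arm([
  [[0,0.7,3.9,0,-0.022],[0,0.7,3.9,-5,-0.022],[0,0.7,3.9,-9,-0.022],[0,0.7,3.9,-11,-0.022],[0,0.7,3.9,-11.9,-0.022]],
], force=12)

```text
time: 3.25
tcp_pos: [0.5283, -0.3114, 0.1321]
ee_rot: [-0.001, 0.998, -0.062, -0.001]
contact_force: [-0.4, 0.1, 1.2]
grip_width: 0.088
```

Request:
step_arm([
  [[255,0,0,0,0],[255,0,0,0,0],[255,0,0,0,0],[255,0,0,0,0],[255,0,0,0,0]],
])

```text
time: 3.75
tcp_pos: [0.5287, -0.3128, 0.1345]
ee_rot: [0.0, 0.998, -0.063, 0.0]
contact_force: [-0.0, -0.5, 0.4]
grip_width: 0.0503
```

```bash
python3 - <<'E'
from h import *
s=r.state();print(s['time'],s['tcp_pos'],s['ee_rot'],s['contact_force'],s['grip_width'])
snap('scene','s3'); im=load('s3')['im'];cv2.imwrite('pics/s3c.png',cv2.resize(im[80:280,100:360],None,fx=2.9,fy=2.9))
E
```

```text
3.75 [ 0.5287108  -0.31276901  0.13450714] [ 2.84704041e-04  9.98015164e-01 -6.29722334e-02  3.85927726e-04] [-0.02155106 -0.47396202  0.44362305] 0.050266186631842444
```

View pics/s3c.png

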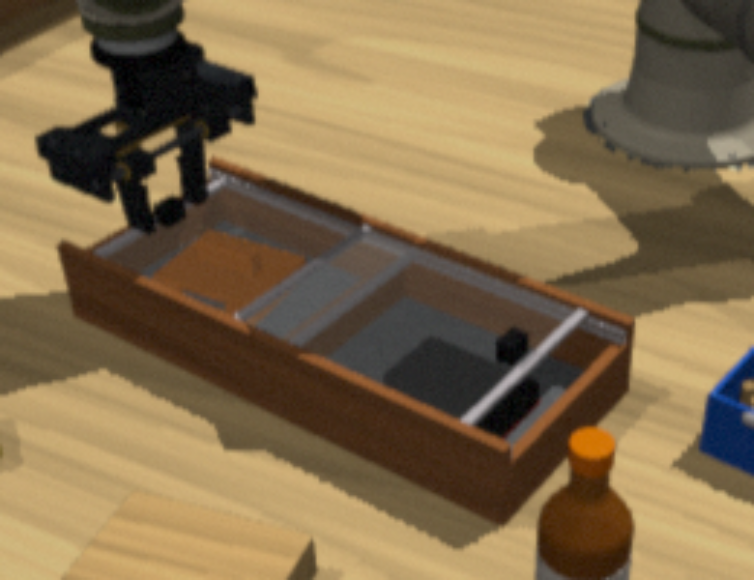

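Request:
step_arm([
  [[255,0,0,0,0],[255,0,0,0,0],[255,0,0,0,0],[255,0,0,0,0],[255,0,0,0,0]],
])

```text
time: 4.3
tcp_pos: [0.529, -0.3127, 0.1339]
ee_rot: [0.0, 0.998, -0.063, 0.001]
contact_force: [5.8, -1.8, -2.6]
grip_width: 0.0241
```

```bash
python3 - <<'E'
from h import *
a=np.radians(-7.15);c=np.array([.5537,-.1222])
R=np.array([[np.cos(a),-np.sin(a)],[np.sin(a),np.cos(a)]])
for n,p,z in [('Lin',(472,97),.073),('Lin',(451,355),.073),('Lout',(109,56),.073),('Lout',(85,316),.073),('Rout',(738,128),.065),('Rout',(722,380),.065),('Rinner',(378,90),.065)]:
    w=atz('top0',*un(*p,3.8,265,170),z)[:2]; print(n,R.T@(w-c))
print('knob',R.T@(np.array([.529,-.311])-c), 'case y dir',R[:,1])
E
```

```text
Lin [ 0.08141204 -0.03777562]
Lin [-0.08278778 -0.03766013]
Lout [0.08397344 0.19472143]
Lout [-0.08242476  0.1928354 ]
Rout [ 0.08030304 -0.20968106]
Rout [-0.08041789 -0.20971786]
Rinner [0.08112109 0.02086287]
knob [-0.00100848 -0.19040618] case y dir [0.1244674 0.9922237]
```

Request:
step_arm([
  [[255,0.12,1,0,0],[255,0.37,3,0,0],[255,0.62,5,0,0],[255,0.87,7,0,0],[255,1.1,8.9,0,0]],
])

```text
time: 4.8
tcp_pos: [0.5405, -0.2234, 0.1339]
ee_rot: [0.001, 0.998, -0.063, 0.002]
contact_force: [9.8, -3.5, -6.6]
grip_width: 0.0237
```

Request:
step_arm([
  [[255,0.2,1.8,0,0],[255,0.43,3.5,0,0],[255,0.6,4.8,0,0],[255,0.64,5.1,0,0],[255,0.64,5.1,0,0]],
])

```text
time: 5.3
tcp_pos: [0.5472, -0.1723, 0.134]
ee_rot: [0.0, 0.998, -0.063, 0.002]
contact_force: [11.0, -0.7, -6.2]
grip_width: 0.0242
```

```bash
python3 - <<'E'
from h import *
s=r.state();print(s['time'],s['tcp_pos'],s['ee_rot'],s['contact_force'],s['grip_width'])
a=np.radians(-7.15);c=np.array([.5537,-.1222])
R=np.array([[np.cos(a),-np.sin(a)],[np.sin(a),np.cos(a)]]);print(R.T@(s['tcp_pos'][:2]-c))
snap('scene','s4'); im=load('s4')['im'];cv2.imwrite('pics/s4c.png',cv2.resize(im[80:280,100:360],None,fx=2.9,fy=2.9))
E
```

```text
5.3 [ 0.54720663 -0.17225145  0.13395711] [ 2.91643275e-04  9.98025368e-01 -6.27835278e-02  1.87328368e-03] [11.03360509 -0.68777196 -6.19092469] 0.02415461088613391
[-0.0002131  -0.05047045]
```

View pics/s4c.png

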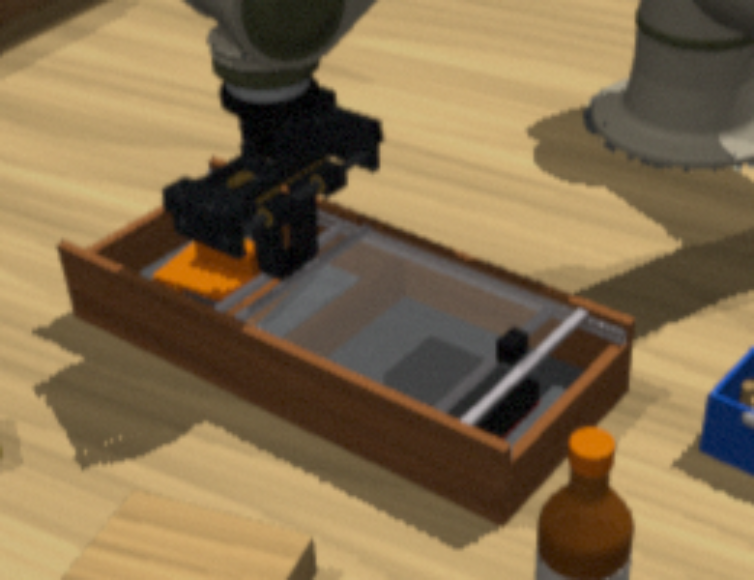

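Request:
step_arm([
  [[120,0,0,0,0],[120,0,0,0,0],[120,0,0,0,0],[120,0,0,0.5,0],[120,0,0,4,0]],
])

```text
time: 5.85
tcp_pos: [0.5446, -0.1721, 0.1715]
ee_rot: [-0.002, 0.998, -0.063, -0.003]
contact_force: [0.3, -1.0, 1.0]
grip_width: 0.0467
```

Request:
step_arm([
  [[0,0,-1,4,0.02],[0,-0.3,-5,6,0.05],[0,-0.8,-10,7,0.1],[0,-1.4,-14,7.5,0.14],[0,-1.4,-14,7.5,0.14]],
])

```text
time: 6.35
tcp_pos: [0.5307, -0.3172, 0.2498]
ee_rot: [0.001, 1.0, 0.005, 0.0]
contact_force: [0.6, 1.1, -0.5]
grip_width: 0.0845
```

```bash
python3 - <<'E'
from h import *
s=r.state();print(s['time'],s['tcp_pos'],s['ee_rot'],s['contact_force'],s['grip_width'])
snap('wrist','w5');im=load('w5')['im'];cv2.imwrite('pics/w5.png',im)
E
```

```text
6.35 [ 0.53070712 -0.31716985  0.24982361] [1.09315424e-03 9.99986421e-01 5.07167241e-03 4.90426881e-04] [ 0.57618959  1.05584822 -0.46124915] 0.08449665214689295
```

View pics/w5.png

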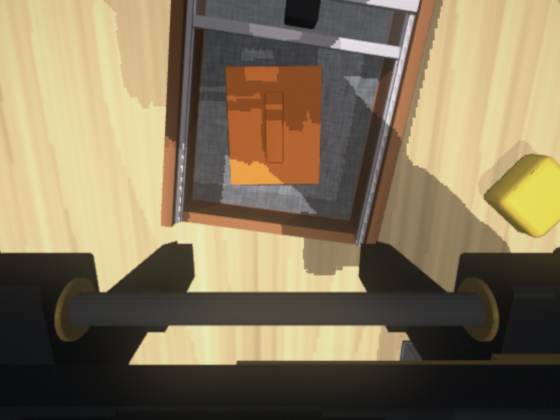

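The door is open and the lid is uncovered. Lid corners are at (226,67),(322,66),(320,183),(231,185), and rib corners at (266,91),(283,92),(283,163),(266,163).

```bash
python3 - <<'E'
from h import *
np.set_printoptions(precision=4,suppress=True)
im=load('w5')['im'];cv2.imwrite('pics/w5c.png',cv2.resize(im[55:195,215:335],None,fx=4.2,fy=4.2,interpolation=cv2.INTER_CUBIC))
def ana(L):
    print(L.mean(0)); a,b,c,d=L
    e=a-d+b-c; print('yaw y',np.degrees(np.arctan2(-e[0],e[1])),np.linalg.norm(e)/2)
    e=b-a+c-d; print('yaw x',np.degrees(np.arctan2(e[1],e[0])),np.linalg.norm(e)/2)
ana(np.array([atz('w5',*p,.034) for p in [(226,67),(322,66),(320,183),(231,185)]]))
ana(np.array([atz('w5',*p,.056) for p in [(266,91),(283,92),(283,163),(266,163)]]))
T=lambda x,y:un(x,y,3.8,265,170)
for p,q in zip([(226,67),(322,66),(320,183),(231,185)],[(520,327),(510,196),(675,190),(682,318)]): print(tri('w5',*p,'top0',*T(*q)))
print('tri rib',tri('w5',266,163,'top0',*T(0,0)) if 0 else dep('w5',274,120), dep('w5',245,150))
print('knob', atz('w5',303,12,.085))
E
```

```text
[ 0.5283 -0.2548  0.034 ]
yaw y 1.3310716491833559 0.10543839490247886
yaw x 1.5889625824711389 0.08574758410110951
[ 0.5282 -0.2547  0.056 ]
yaw y 0.5704358727632304 0.059524308510061026
yaw x -0.8813950963598178 0.014626615685530815
(array([ 0.4843, -0.2029,  0.0325]), np.float64(0.0003533326249739225))
(array([ 0.5698, -0.2008,  0.0315]), np.float64(8.177900498643667e-05))
(array([ 0.5701, -0.3029,  0.0501]), np.float64(0.0008112838948041332))
(array([ 0.4872, -0.3079,  0.036 ]), np.float64(0.0019191307958436959))
tri rib [ 0.5277 -0.2478  0.0571] [ 0.5005 -0.2751  0.0351]
knob [ 0.5475 -0.1749  0.085 ]
```

View pics/w5c.png

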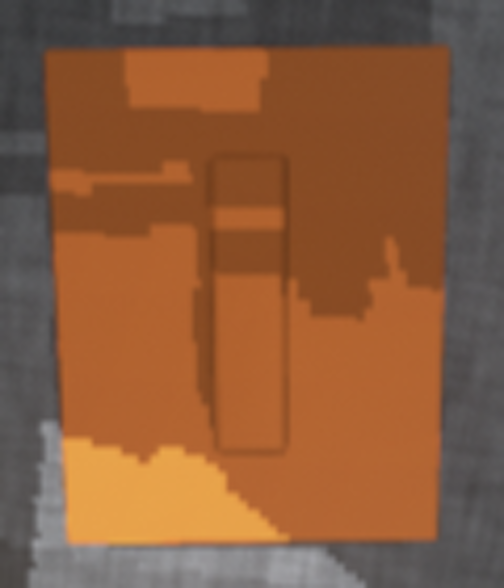

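Request:
step_arm([
  [[100,-0.1,4,-2,0.012],[100,-0.24,6.2,-5,0.012],[100,-0.24,6.2,-10,0.012],[100,-0.24,6.2,-13,0.012],[100,-0.24,6.2,-14.2,0.012]],
], force=40)

```text
time: 6.9
tcp_pos: [0.5288, -0.2486, 0.1043]
ee_rot: [-0.002, 1.0, 0.014, -0.002]
contact_force: [-0.4, -0.3, -0.0]
grip_width: 0.0537
```

Request:
step_arm([
  [[100,0,0,-0.3,0],[100,0,0,-0.5,0],[255,0,0,-0.5,0],[255,0,0,-0.5,0],[255,0,0,-0.5,0]],
])

```text
time: 7.4
tcp_pos: [0.5298, -0.2509, 0.1028]
ee_rot: [0.0, 1.0, 0.013, 0.001]
contact_force: [0.4, 0.5, -0.0]
grip_width: 0.032
```

Request:
step_arm([
  [[255,0,0,0,0],[255,0,0,0,0],[255,0,0,0,0],[255,0,0,0,0],[255,0,0,0,0]],
])

```text
time: 7.9
tcp_pos: [0.5296, -0.2507, 0.1021]
ee_rot: [0.0, 1.0, 0.013, 0.0]
contact_force: [-0.3, 0.0, 3.0]
grip_width: 0.0159
```

```bash
python3 - <<'E'
from h import *
s=r.state();print(s['time'],s['tcp_pos'],s['ee_rot'],s['contact_force'],s['grip_width'])
E
```

```text
7.9 [ 0.52961584 -0.25073802  0.10211203] [9.34222842e-05 9.99915687e-01 1.29848230e-02 6.97927388e-05] [-0.26842607  0.01288087  2.99426255] 0.015850523502601174
```

Request:
step_arm([
  [[255,0,0,0.5,0],[255,0,0,2,0],[255,0,0,5,0],[255,0,0,9,0],[255,0,0,13,0]],
], force=45)

```text
time: 8.4
tcp_pos: [0.5294, -0.2505, 0.2343]
ee_rot: [0.0, 1.0, 0.013, 0.0]
contact_force: [-0.1, 0.0, -0.1]
grip_width: 0.0156
```

Request:
step_arm([
  [[255,0,0,3,0],[255,0,0,3,0],[255,0,0,3,0],[255,0,0,3,0],[255,0,0,3,0]],
])

```text
time: 8.9
tcp_pos: [0.5293, -0.2505, 0.2607]
ee_rot: [-0.001, 1.0, 0.013, -0.001]
contact_force: [0.2, 0.3, -0.6]
grip_width: 0.0158
```

```bash
python3 - <<'E'
from h import *
s=r.state();print(s['time'],s['tcp_pos'],s['ee_rot'],s['contact_force'],s['grip_width'])
snap('wrist','w6');snap('top','t6')
im=load('t6')['im'];cv2.imwrite('pics/t6c.png',cv2.resize(im[130:330,265:505],None,fx=3,fy=3))
E
```

```text
8.9 [ 0.52930774 -0.25048536  0.26071734] [-7.14601657e-04  9.99915024e-01  1.29845788e-02 -9.13707846e-04] [ 0.20177073  0.27166474 -0.58968753] 0.015811032398533834
```

View pics/w6.png

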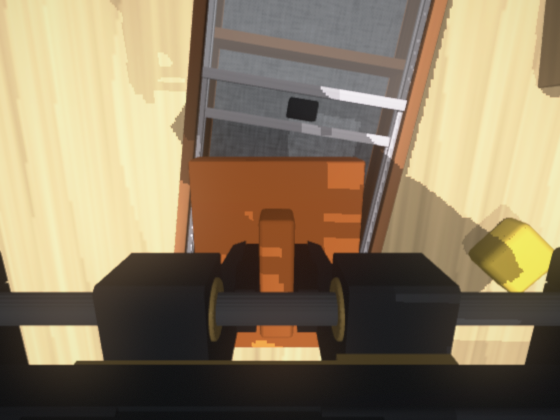

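View pics/t6c.png

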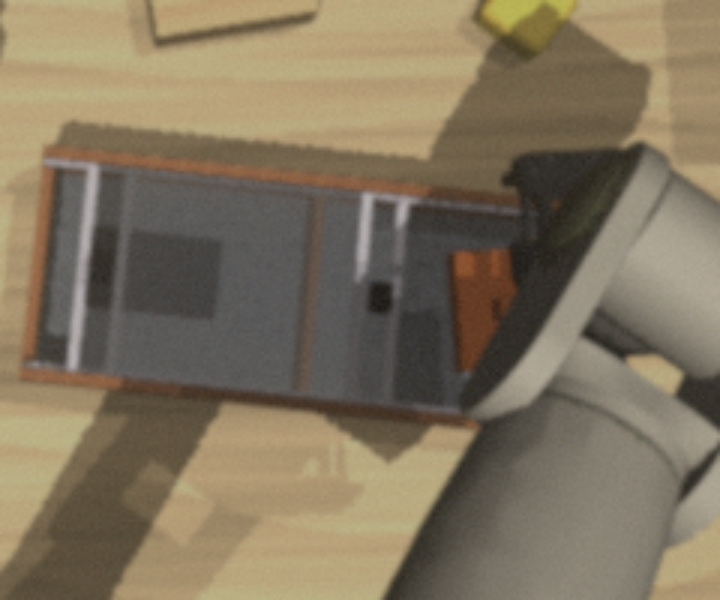

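The lid is held level, clear of the case. The wrist view shows the lid's far edge from (191,160) to (364,159), with the rib's end at (260–294, 210).

```bash
python3 - <<'E'
from h import *
np.set_printoptions(precision=4,suppress=True)
im=load('w6')['im'];cv2.imwrite('pics/w6c.png',cv2.resize(im[145:265,180:375],None,fx=4,fy=4,interpolation=cv2.INTER_CUBIC))
for h in (.1926,.190):
    a,b=atz('w6',191,160,h),atz('w6',364,159,h); print(a,b,b-a,(a+b)/2-[.5293,-.2505,0])
print(dep('w6',220,180),dep('w6',340,180),dep('w6',220,230),dep('w6',340,230), dep('w6',277,218))
E
```

```text
[ 0.4863 -0.2017  0.1926] [ 0.5694 -0.1989  0.1926] [0.0832 0.0028 0.    ] [-0.0015  0.0502  0.1926]
[ 0.4855 -0.202   0.19  ] [ 0.5702 -0.1992  0.19  ] [0.0846 0.0028 0.    ] [-0.0014  0.0499  0.19  ]
[ 0.5001 -0.211   0.1932] [ 0.5586 -0.2094  0.1931] [ 0.4996 -0.2368  0.193 ] [ 0.5606 -0.2349  0.1936] [ 0.5283 -0.224   0.2114]
```

View pics/w6c.png

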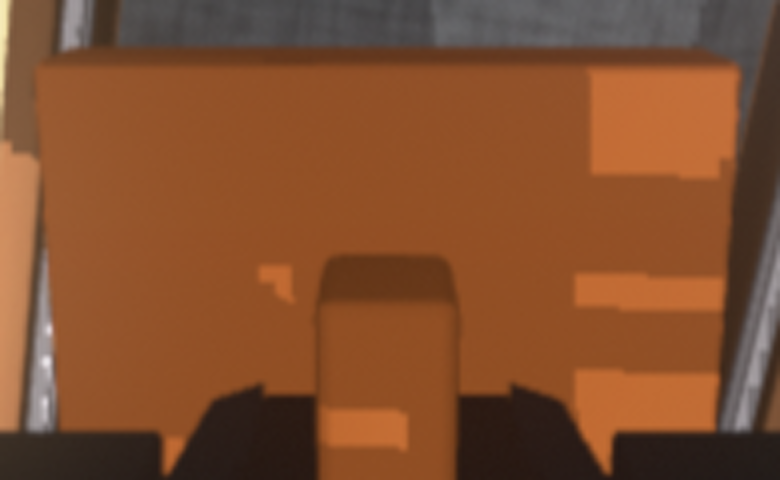

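Request:
step_arm([
  [[255,-0.2,3,0,-0.03],[255,-0.5,7.5,0,-0.07],[255,-0.8,12,0,-0.11],[255,-1.1,16.5,0,-0.15],[255,-1.4,21,0,-0.185]],
])

```text
time: 9.5
tcp_pos: [0.5151, -0.039, 0.2616]
ee_rot: [-0.0, 0.997, -0.08, -0.0]
contact_force: [0.5, -0.3, -0.3]
grip_width: 0.0157
```

Request:
step_arm([
  [[255,-0.3,4.5,0,0],[255,-0.6,9,0,0],[255,-0.9,13,0,0],[255,-1.1,15.5,0,0],[255,-1.1,15.5,0,0]],
])

```text
time: 10.0
tcp_pos: [0.504, 0.1168, 0.2616]
ee_rot: [-0.0, 0.997, -0.078, -0.0]
contact_force: [-0.1, -0.2, -1.4]
grip_width: 0.0155
```

Request:
step_arm([
  [[255,0,0,0,0],[255,0,0,0,0],[255,0,0,0,0],[255,0,0,0,0],[255,0,0,0,0]],
])

```text
time: 10.5
tcp_pos: [0.5047, 0.1138, 0.2619]
ee_rot: [0.0, 0.997, -0.08, -0.0]
contact_force: [-0.4, -0.5, 0.2]
grip_width: 0.0157
```

```bash
python3 - <<'E'
from h import *
s=r.state();print(s['time'],s['tcp_pos'],s['ee_rot'],s['contact_force'],s['grip_width'])
snap('wrist','w7')
im=load('w7')['im'];cv2.imwrite('pics/w7c.png',cv2.resize(im[0:200,180:380],None,fx=3,fy=3,interpolation=cv2.INTER_CUBIC))
E
```

```text
10.5 [0.50467868 0.11382993 0.26188388] [ 1.76400260e-05  9.96808852e-01 -7.98255091e-02 -3.69279046e-06] [-0.35415541 -0.50564954  0.23218005] 0.015698247039532345
```

View pics/w7c.png

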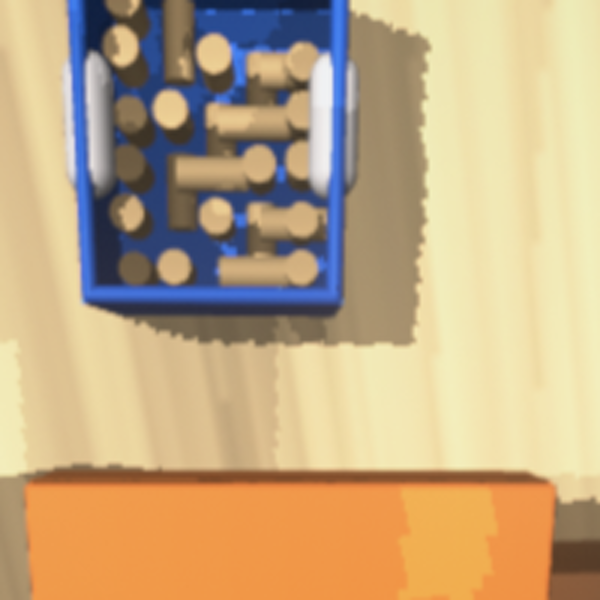

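The tub's near rim corners are at crop (84,303) and (343,302). The held lid's far top edge runs from (27,484) to (553,484).

```bash
python3 - <<'E'
from h import *
np.set_printoptions(precision=4,suppress=True)
W=lambda x,y:un(x,y,3,180,0)
psi=np.radians(-9.15); Y=np.array([-np.sin(psi),np.cos(psi)])
a,b=atz('w7',*W(84,303),.058),atz('w7',*W(343,302),.058); d=b-a
print('tub',a,b,np.linalg.norm(d),np.degrees(np.arctan2(d[1],d[0])),(a+b)[:2]/2+.048*Y)
for h in(.1938,.191):
  a,b=atz('w7',*W(27,484),h),atz('w7',*W(553,484),h); d=b-a
  print('lid',np.linalg.norm(d),np.degrees(np.arctan2(d[1],d[0])),(a+b)[:2]/2-.053*Y-[.5047,.1138])
# side rim
for p in[(73,50),(79,200),(348,50),(344,200)]: print(atz('w7',*W(*p),.058)[:2])
# depth
print(dep('w7',*W(215,296)),dep('w7',*W(100,540)))
E
```

```text
tub [0.4587 0.2083 0.058 ] [0.5331 0.1967 0.058 ] 0.07530770089049439 -8.87233112687357 [0.5036 0.2499]
lid 0.0843958041278564 -9.083006550355456 [-0.0011 -0.0036]
lid 0.08596872755916947 -9.083006550355469 [-0.0011 -0.0039]
[0.4698 0.2727]
[0.4633 0.2356]
[0.5438 0.2609]
[0.5373 0.2237]
[0.4968 0.204  0.0602] [0.4799 0.1584 0.1934]
```

Request:
step_arm([
  [[255,0,3,0,0],[255,0,7,0,0],[255,0,11,0,0],[255,0,13.9,0,0],[255,0,13.9,0,0]],
])

```text
time: 11.05
tcp_pos: [0.5041, 0.256, 0.2617]
ee_rot: [-0.0, 0.997, -0.078, -0.0]
contact_force: [0.8, -0.7, 0.1]
grip_width: 0.0156
```

Request:
step_arm([
  [[255,0,0,-3,0],[255,0,0,-6,0],[255,0,0,-8.5,0],[255,0,0,-9.8,0],[255,0,0,-9.8,0]],
])

```text
time: 11.55
tcp_pos: [0.5043, 0.2526, 0.1627]
ee_rot: [0.0, 0.997, -0.08, -0.001]
contact_force: [0.8, -0.4, 0.6]
grip_width: 0.0157
```

```bash
python3 - <<'E'
from h import *
s=r.state();print(s['time'],s['tcp_pos'],s['ee_rot'],s['contact_force'],s['grip_width'])
snap('wrist','w8');snap('scene','s8')
im=load('w8')['im'];cv2.imwrite('pics/w8c.png',cv2.resize(im[100:280,160:400],None,fx=3,fy=3,interpolation=cv2.INTER_CUBIC))
im=load('s8')['im'];cv2.imwrite('pics/s8c.png',cv2.resize(im[160:280,310:430],None,fx=5,fy=5,interpolation=cv2.INTER_CUBIC))
E
```

```text
11.55 [0.50429109 0.25263367 0.16270443] [ 4.97514318e-04  9.96815051e-01 -7.97361279e-02 -1.28711808e-03] [ 0.81805688 -0.42808566  0.56362421] 0.01566587120553135
```

View pics/w8c.png

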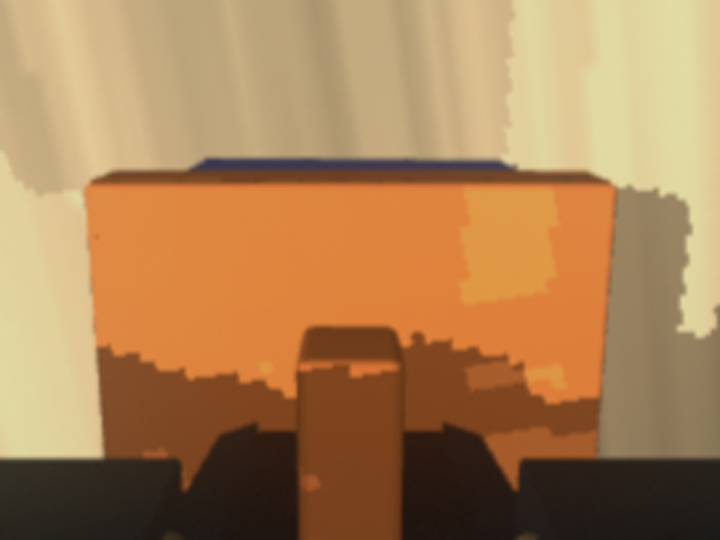

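View pics/s8c.png

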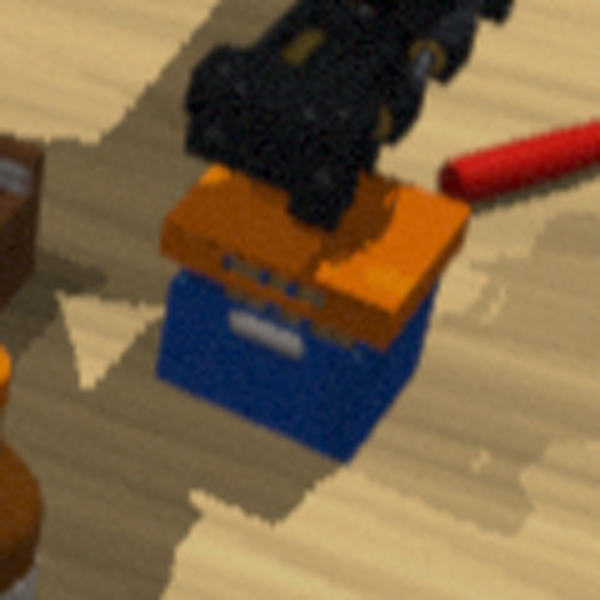

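The lid sits centred over the tub (blue edge mid at about 352 in the crop, lid mid at about 352) and their edges are parallel. Descending gently.

Request:
step_arm([
  [[255,0.05,0.06,-0.5,0],[255,0.05,0.06,-0.9,0],[255,0.05,0.06,-1.2,0],[255,0.05,0.06,-1.5,0],[255,0.05,0.06,-1.7,0]],
], force=60)

```text
time: 12.15
tcp_pos: [0.505, 0.2539, 0.1467]
ee_rot: [0.0, 0.997, -0.079, -0.0]
contact_force: [-0.5, 0.2, 0.4]
grip_width: 0.0155
```

```bash
python3 - <<'E'
from h import *
s=r.state();print(s['time'],s['tcp_pos'],s['ee_rot'],s['contact_force'],s['moment'],s['grip_width'])
E
```

```text
12.15 [0.5050359 0.2539362 0.1466528] [ 2.59783888e-05  9.96841971e-01 -7.94107831e-02 -1.03708289e-04] [-0.53871267  0.20648552  0.42070053] [-0.02425062  0.22361897 -0.04263869] 0.015472757350996135
```

Request:
step_arm([
  [[255,0,0,-0.3,0],[255,0,0,-0.6,0],[255,0,0,-0.9,0],[255,0,0,-1.2,0],[255,0,0,-1.4,0]],
])

```text
time: 12.65
tcp_pos: [0.5049, 0.2539, 0.1324]
ee_rot: [0.0, 0.997, -0.079, -0.0]
contact_force: [-0.3, 0.3, -1.0]
grip_width: 0.0152
```

```bash
python3 - <<'E'
from h import *
s=r.state();print(s['time'],s['tcp_pos'],s['ee_rot'],s['contact_force'],s['moment'],s['grip_width'])
snap('scene','s9')
im=load('s9')['im'];cv2.imwrite('pics/s9c.png',cv2.resize(im[160:280,310:430],None,fx=5,fy=5,interpolation=cv2.INTER_CUBIC))
E
```

```text
12.65 [0.50490642 0.25388414 0.13236358] [ 1.38009755e-04  9.96843205e-01 -7.93945177e-02 -3.40384608e-04] [-0.3236886   0.27353213 -0.96029882] [-0.08214546  0.06929874 -0.04106202] 0.01522232230933897
```

View pics/s9c.png

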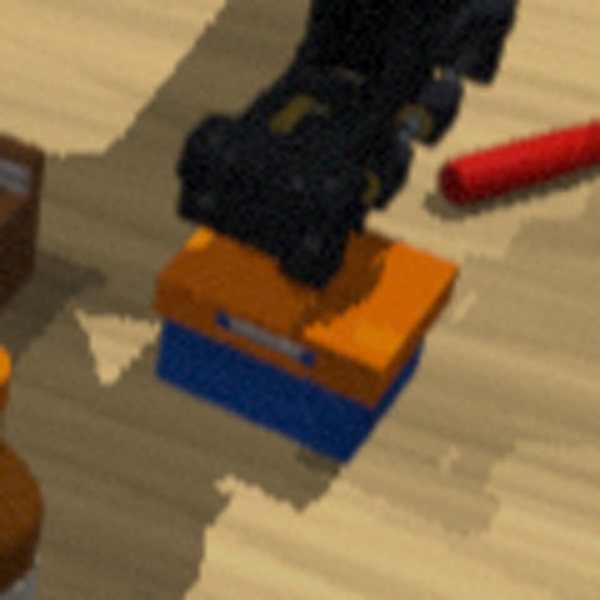

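The catch shows in the window, so it looks snapped. I'll press slightly more to confirm a solid stop.

Request:
step_arm([
  [[255,0,0,-0.1,0],[255,0,0,-0.15,0],[255,0,0,-0.2,0],[255,0,0,-0.25,0],[255,0,0,-0.25,0]],
])

```text
time: 13.2
tcp_pos: [0.505, 0.254, 0.132]
ee_rot: [0.0, 0.997, -0.079, 0.0]
contact_force: [-6.8, -3.0, 14.8]
grip_width: 0.0159
```

Request:
step_arm([
  [[255,0,0,-0.1,0],[255,0,0,-0.2,0],[255,0,0,-0.2,0],[255,0,0,-0.2,0],[255,0,0,-0.2,0]],
])

```text
time: 13.7
tcp_pos: [0.505, 0.254, 0.1319]
ee_rot: [0.0, 0.997, -0.079, 0.001]
contact_force: [-15.3, -6.1, 33.7]
grip_width: 0.0152
```

Request:
step_arm([
  [[255,0,0,0.2,0],[255,0,0,0.45,0],[120,0,0,0.45,0],[120,0,0,0.45,0],[120,0,0,0.45,0]],
])

```text
time: 14.2
tcp_pos: [0.5051, 0.2539, 0.1327]
ee_rot: [0.0, 0.997, -0.079, -0.0]
contact_force: [0.5, 0.1, 0.0]
grip_width: 0.0375
```

Request:
step_arm([
  [[120,0,0,0,0],[120,0,0,0.3,0],[120,0,0,2,0],[120,0,0,6,0],[120,0,0,10,0]],
])

```text
time: 14.7
tcp_pos: [0.5048, 0.2538, 0.2339]
ee_rot: [0.0, 0.997, -0.079, -0.001]
contact_force: [1.1, 0.4, 0.2]
grip_width: 0.0467
```

Request:
step_arm([
  [[100,0,-3,2,0],[100,0,-7,4,0],[100,0,-11,4,0],[100,0,-11,4,0],[100,0,-11,4,0]],
])

```text
time: 15.2
tcp_pos: [0.5051, 0.1435, 0.2731]
ee_rot: [-0.0, 0.997, -0.08, 0.0]
contact_force: [0.4, -0.0, 0.2]
grip_width: 0.0537
```

```bash
python3 - <<'E'
from h import *
s=r.state();print(s['time'],s['tcp_pos'],s['contact_force'],s['grip_width'])
snap('wrist','w10');snap('scene','s10')
im=load('w10')['im'];cv2.imwrite('pics/w10c.png',cv2.resize(im[0:200,160:400],None,fx=3,fy=3,interpolation=cv2.INTER_CUBIC))
im=load('s10')['im'];cv2.imwrite('pics/s10c.png',cv2.resize(im[180:280,310:430],None,fx=6,fy=6,interpolation=cv2.INTER_CUBIC))
E
```

```text
15.2 [0.50513316 0.14354247 0.27312804] [ 0.44319117 -0.0457616   0.21132278] 0.053652701620246705
```

View pics/w10c.png

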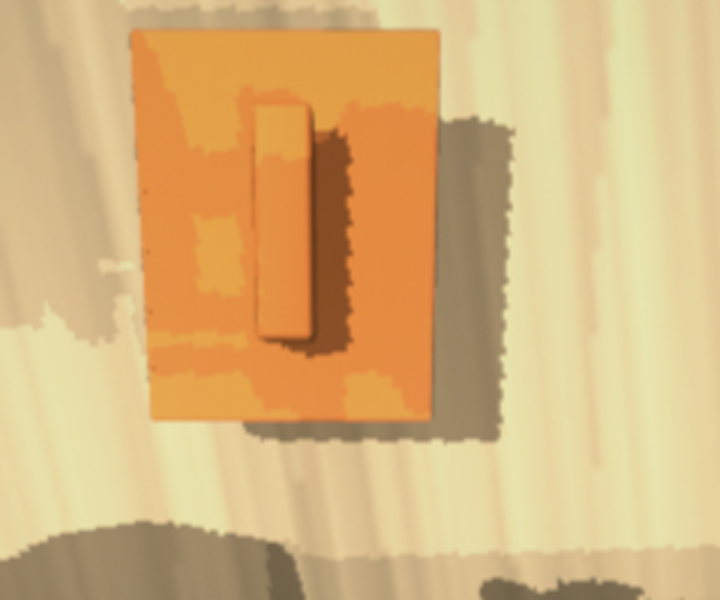

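View pics/s10c.png

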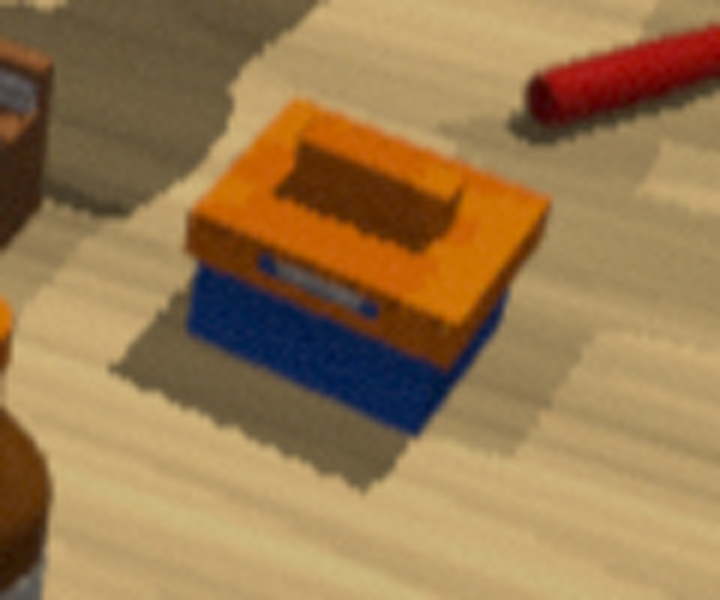

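The lid sits level with the catch in its window. I'll check its height with depth and corner triangulation, then hand in.

```bash
python3 - <<'E'
from h import *
np.set_printoptions(precision=4,suppress=True)
W=lambda x,y:un(x,y,3,160,0)
S=lambda x,y:un(x,y,6,310,180)
P=np.array([[*dep('w10',*W(x,y))] for x in (150,180,210,370,400,425) for y in range(50,411,15)])
A=np.c_[P[:,:2],np.ones(len(P))];c=np.linalg.lstsq(A,P[:,2],rcond=None)[0]
print('mean top z',np.median(P[:,2]),'tilt deg',np.degrees(np.hypot(c[0],c[1])))
print(tri('w10',*W(151,419),'scene10' if 0 else 's10',*S(300,98)) if 0 else '')
q=[(132,30),(440,30),(432,419),(151,419)]
L=np.array([atz('w10',*W(*p),.064) for p in q]);print(L.mean(0))
for p,s in zip(q,[(550,203),(460,325),(190,213),(300,98)]): print(tri('w10',*W(*p),'s10',*S(*s)))
E
```

```text
mean top z 0.06428777961706222 tilt deg 10.592278310366149

[0.504  0.2505 0.064 ]
(array([0.47  , 0.3098, 0.0601]), np.float64(0.001169814496574048))
(array([0.5546, 0.2962, 0.0623]), np.float64(0.0001784457151712182))
(array([0.5381, 0.1918, 0.0612]), np.float64(0.0002641165734530708))
(array([0.4523, 0.2065, 0.0612]), np.float64(0.00210527313783235))
```

```bash
python3 - <<'E'
from h import *
W=lambda x,y:un(x,y,3,160,0)
P=np.array([[*dep('w10',*W(x,y))] for x in (165,190,215,370,395,418) for y in range(50,401,10)])
P=P[abs(P[:,2]-.064)<.01]
A=np.c_[P[:,:2],np.ones(len(P))];c=np.linalg.lstsq(A,P[:,2],rcond=None)[0]
print(len(P),P[:,2].mean(),'tilt deg',np.degrees(np.hypot(c[0],c[1])))
print(r.close_job())
E
```

```text
215 0.06425338632818108 tilt deg 0.0925033108686204
the job is handed in; nothing more can be done
None
```

View pics/s10.png

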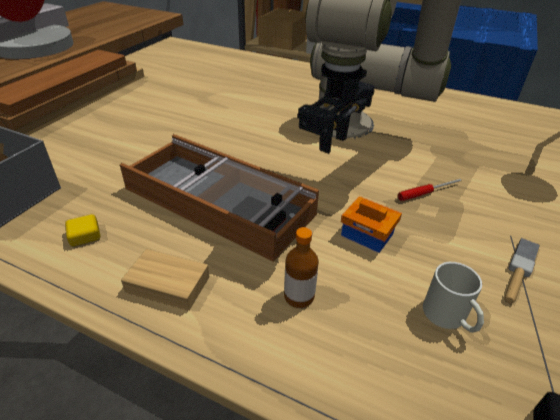

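The orange lid is on the blue tub and looks snapped fully home; I handed the job in at about 15 s. I slid the right door about 140 mm, to an opening of roughly 150 mm, and the left door stayed at about 25 mm. I then lifted the lid out by its rib and pressed it onto the tub until it met a solid stop. The peak downward push was about 34 N, with the grip reading steady.

**Last checks before handing in:**
- **Height:** depth readings put the lid's top face at 64.3 mm, against 64 mm expected when fully home.
- **Level:** the lid's tilt is about 0.1°.
- **Centring:** the lid centre is at (0.504, 0.2505), within about 1 mm of the tub position I measured earlier.
- **Catches:** the scene view shows the near catch in its window. I did not see the far one.
- **Other objects:** the tub, glue bottle and mug are all standing upright, and the gripper is clear of everything.

**Checks that disagreed:**
- A first tilt fit gave 10.6°, which I put down to sample points off the lid's edge. Refitting without outliers gave the 0.1°.
- Triangulating the lid's corners from two views gave 60–62 mm for the top face, 2–4 mm below the depth reading. I trusted the depth, since those corners were read by eye from a coarse image.

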